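Put the vacuum gauge away in its drawer

TASK

Put away the vacuum gauge head that is lying on the bench: pull open the top drawer of the grey drawer cabinet, lay the gauge flat in the empty bay beside the gauge that is already in there, setting it down softly rather than dropping it, and then ease the drawer fully shut without slamming it. Leave the tee, the round blank flange and the spanner on the bench where they are.

Things in the scene. Friction and masses are not known exactly. Their poses are not given: they have to be found in the camera images.
- cabinet: bench-top steel cabinet with three drawers one above the other, light grey shell, fixed; 300 wide (its y), 360 deep (its x), 238 mm high. Origin: centre of its underside. Its -x axis points out of the front, the way the drawers come out; z up. Its top is bare but for a 6 mm mat on the rear half
- top_drawer (a joint): slide of the top drawer in m: 0 fully shut, grows as the drawer is pulled out along the cabinet's -x, stop at 0.22. May start up to 20 mm ajar. Runs on ball slides, stays where it is left, no catch and no spring; needs about 2 to 5 N to move. The drawer weighs 1.5 kg
- handle (a point): middle of the bar of the top drawer's bow handle; moves with the drawer, axes as the cabinet's. Steel bar 10 mm thick, 120 mm long along the cabinet's y, level, with a 10 mm leg to the drawer front at each end. Bar centre 42 mm in front of the drawer front (37 mm clear gap behind the bar), 27 mm below the cabinet's top. The next handle is 74 mm lower
- bay (a point): on the floor of the top drawer's empty bay (cabinet's -y side), on its middle line, 100 mm behind the inside of the drawer front, 119 mm behind its outside; moves with the drawer, axes as the cabinet's. A wall splits the drawer lengthwise into two open bays 121 wide (y), 318 long (x). Walls rise 45, drawer front 63, the cabinet's opening 64 mm above the bay floor
- gauge: the loose vacuum gauge head on the bench, lying on its side: grey box housing 76 long (x) x 44 x 44 mm, with a round steel stub 26 mm thick ending in a 40 mm flange on its +x end and a small black cable socket on its -x end. Reaches 78 mm to +x and 52 mm to -x from the origin. Origin: under the centre of the housing, on the bench; z up. About 0.3 kg; grip it across the housing (44 mm)
- gauge_mid (a point): centre of the gauge's housing, 22 mm above its origin, same axes
- spare_gauge: an identical gauge head, lying loose in the other bay (cabinet's +y side) of the top drawer, out of sight while the drawer is shut; same origin and axes as the gauge. It stays there and rides with the drawer
- tee: bystander on the bench: steel vacuum pipe tee, 100 mm long along x, side branch 50 mm to +y, flanges 40 mm in diameter, 27 mm tube. Origin under the crossing
- blank: bystander on the bench: round steel blank flange, 70 mm in diameter, 13 mm thick, lying flat. Origin: centre of its underside
- spanner: bystander on the bench: open-ended steel spanner 170 mm long, lying flat along its x. Origin: centre of its underside
There are look-alikes about, which are no part of the job. Leave any green look-alike of the gauge alone.

How it is judged:
By the outcome, as a careful person would: the job done as asked, in the order asked, and still so for the second after the job is handed in, with the robot touching nothing.
It also fails if it takes over 72 s, if anything falls off the work surface, if the arm or the gripper's body presses on something with over 40 N, if the wrist force passes 120 N, or if a joint passes its speed limit or range.

ROBOT

A 6-joint arm with a two-finger parallel gripper is mounted at the origin on the work surface. World frame = base frame: x ahead of the robot, y to its left, z up, the work surface at z = 0. Lengths are in m, angles in rad, forces in N, time in s.
With the tool pointing down it reaches from about 0.375 to 0.9 m from the base axis. Payload 3.1 kg.
Tool frame: the origin (TCP) lies midway between the tips of the shut fingers; the grasp point (between the pads) lies 19 mm behind it; z points along the fingers, y is the line along which they close (so a half turn about z gives the same grasp; the last joint's range is limited). The gripper opens to 85 mm and grips with 20 to 120 N. Pads are 22 mm wide; open, the fingers measure 114 mm over their backs; the gripper's body (76 mm by 85 mm) begins 54 mm behind the grasp point. The pads swing forward as they close: fully open they stand 13 mm farther back than shut.
Start: joints at [-1.437, 0.527, 1.433, -0, 1.181, -0.178], TCP at [0.192, -0.595, 0.231] pointing down, gripper open.
Joint ranges: [-3.08, 3.08], [-0.75, 2.2], [0.22, 2.44], [-1.43, 4.57], [0, 2.65], [-2.85, 2.85]. Speed limits (rad/s): [2.79, 2.79, 3.14, 3.14, 3.14, 3.14].

INTERFACE

Orientations are given as a unit quaternion [w, x, y, z].
In Python, from bench import env gives the robot as it stands. The module is installed in compiled form; this text tells all that it offers.
- The arm moves only by the tool send_rows, never from a script. Its argument "series" is text: rows parted by semicolons, each of 7 numbers parted by spaces: the turn, a rotation vector about the world's x, y, z in units of pi rad (1.0 is pi rad), then the shift along the world's x, y, z in units of 0.15 m (1.0 is 0.15 m), then the closure, from 0 (fully open) to 1 (shut). In form: rx ry rz tx ty tz fingers; .... A call has 1 to 5 rows; each row shifts and turns the commanded pose from where the row before left it; what a row does not reach is not made up. A row lasts 1/10 s, in which the tool goes at most 50 mm and 8.59 degrees, less where a joint would pass 70% of its speed; a pose out of reach is approached as far as the arm can. A call with a number of a shift or a turn outside -1 to 1 is refused whole. A call with a gripper value outside its range is refused whole. The fingers move at their own pace and stop on an object; "newtons" is the grip in N (left out, the last holds). Time passes only in rows, so rows that do not move let the fingers close. It gives the time, the measured TCP pose, the force, the opening and the grip force at its end, in the units of the state.
- env.read_state(): the state, without advancing time (a new reading comes with each control period).
- env.camera(name): name is "scene" or "top" or "wrist"; returns a dict with "pixels" (420x560x3 uint8, red, green, blue), "camera_matrix" (3x3 intrinsics, pixels), "D" ([k1, k2, p1, p2, k3] as OpenCV has them; the pictures are not rectified), "position" and "orientation" of the camera in the world; the wrist camera has in their place "T_tool_cam" (4x4, takes a point from camera to tool coordinates, whose origin is the TCP and whose axes are the flange's). Camera axes: x right, y down, z forward; pixel columns grow to the right and rows downward; lengths in m; the calibration is good to about 2 mm. A picture is of the moment at which its call begins: read the wrist's pose just before it. There is no depth.
- env.hand_in(): hands the job in; it is judged then, once.
The state is a dict: "time_s": time; "joint_positions": joint angles; "qvel": joint speeds; "effort": joint torques, N m; "ee_pos": TCP position; "eef_rot": TCP orientation; "force": force on the tool from outside, world axes, zero at the start; "ft_torque": the same for the moment, N m; "grip_width": opening from 0.0 (shut) to 1.0 (fully open); "grip_force": force on a finger pad.
Only numpy, scipy, OpenCV 4.12 (cv2) and the standard library are available. Lean on these libraries where they do the work, as an engineer would, in place of code of your own. Each camera call takes 0.05 s, during which the arm holds its last target. There are 200 camera calls.

## Working session

There is one attempt and no reset: what is moved stays moved. The work goes in short steps, Python scripts to look and compute and a tool call to move; the robot and the scene stay as the last step left them, time stands still between calls to the robot, and variables do not carry over. Pictures are saved under pics/ and viewed, at most 10 in all, crops included, and the job is handed in when it is done.

Besides the shell and the picture viewer there is one more tool, called after "Request:" by a JSON object that holds its "name" and its "arguments". send_rows: Moves the arm, as the interface text tells. Its arguments: {"type":"object","properties":{"series":{"type":"string"},"newtons":{"type":"number"}},"required":["series"]}

```bash
mkdir -p pics; cat > h.py <<'E'
import numpy as np, cv2
from scipy.spatial.transform import Rotation as R
from bench import env
def q2R(q): return R.from_quat([q[1],q[2],q[3],q[0]]).as_matrix()
def shot(name):
    s=env.read_state(); c=env.camera(name)
    K=np.array(c["camera_matrix"]);D=np.array(c["D"])
    if name=="wrist":
        T=np.eye(4);T[:3,:3]=q2R(s["eef_rot"]);T[:3,3]=s["ee_pos"];T=T@np.array(c["T_tool_cam"]);Rm,p=T[:3,:3],T[:3,3]
    else: Rm,p=q2R(c["orientation"]),np.array(c["position"])
    return dict(img=c["pixels"],K=K,D=D,R=Rm,p=p)
def save(c,f): cv2.imwrite(f,c["img"][:,:,::-1])
def ray(c,uv):
    x=cv2.undistortPoints(np.array([[uv]],float),c["K"],c["D"])[0,0]
    return c["R"]@np.array([x[0],x[1],1.])
def onz(c,uv,z):
    d=ray(c,uv); return c["p"]+d*(z-c["p"][2])/d[2]
def tri(obs):
    A=np.zeros((3,3));b=np.zeros(3)
    for c,uv in obs:
        d=ray(c,uv);d/=np.linalg.norm(d);P=np.eye(3)-np.outer(d,d);A+=P;b+=P@c["p"]
    return np.linalg.solve(A,b)
def proj(c,P):
    rv=cv2.Rodrigues(c["R"].T)[0];return cv2.projectPoints(np.atleast_2d(np.array(P,float)),rv,-c["R"].T@c["p"],c["K"],c["D"])[0][:,0]
E
python3 - <<'E'
from h import *
import pickle
cs={n:shot(n) for n in("scene","top","wrist")}
pickle.dump(cs,open("c0.pkl","wb"))
for n in("scene","top"): save(cs[n],f"pics/{n}0.png"); print(n,cs[n]["p"],cs[n]["R"].round(2).tolist())
print(env.read_state())
E
```

```text
scene [1.07662027 0.08732795 1.03921812] [[-0.3, 0.81, -0.5], [0.95, 0.25, -0.16], [-0.0, -0.53, -0.85]]
top [ 0.34893099 -0.05920002  1.59622866] [[0.01, -0.99, 0.15], [-1.0, -0.01, 0.01], [-0.01, -0.15, -0.99]]
{'time_s': 0.15, 'joint_positions': array([-1.43650045e+00,  5.28268840e-01,  1.43358650e+00, -2.19036820e-05,
        1.18142755e+00, -1.78519722e-01]), 'qvel': array([-4.27121959e-04, -2.50551594e-03, -3.72786130e-03,  1.53383019e-03,
       -8.67208163e-05,  2.31288406e-03]), 'effort': array([ 5.73937286e-04, -4.42743123e+01, -1.78275293e+01, -2.70518203e-04,
        5.61365741e-03, -1.49516602e-06]), 'ee_pos': array([ 0.19227305, -0.59411671,  0.2305553 ]), 'eef_rot': array([-8.45134293e-04,  9.87792213e-01,  1.55774930e-01,  8.55954610e-06]), 'force': array([0.23641253, 0.75201783, 0.85287102]), 'ft_torque': array([-0.03398404, -0.02809849, -0.03779241]), 'grip_force': 0.0, 'grip_width': 1.0016361421919746}
```

View pics/scene0.png

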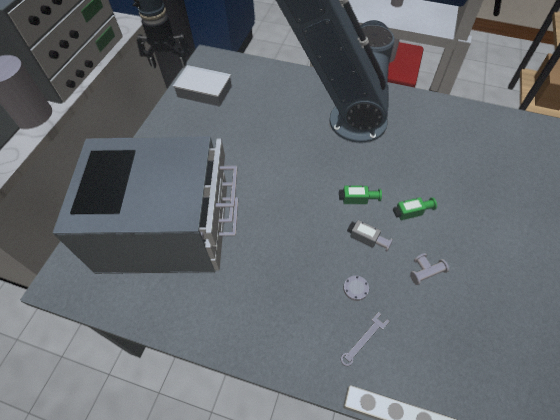

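View pics/top0.png

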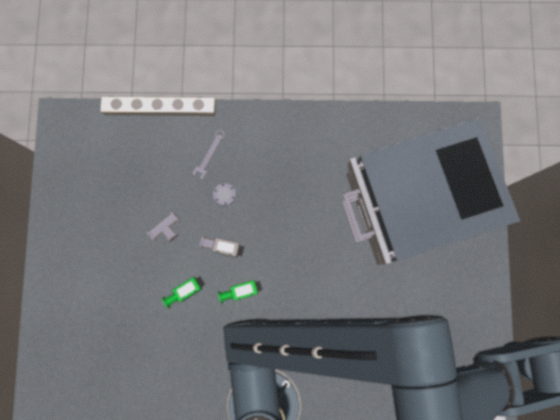

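The scene view shows the cabinet at (150,200), with its front to the right at x≈215 and the handles at (230,200). The candidates for the gauge are grey (370,235), green (360,194) and green (416,207). In the top view these are grey (222,246), green (240,291) and green (182,292). By the description it is the grey one. I'll check that with one close composite crop.

```bash
python3 - <<'E'
from h import *
import pickle
cs=pickle.load(open("c0.pkl","rb"))
def crop(n,u,v,w,s): 
    h=w*3//4; return cv2.resize(cs[n]["img"][v:v+h,u:u+w],(400,300),interpolation=cv2.INTER_CUBIC)
im=np.vstack([np.hstack([crop("scene",330,200,80,5),crop("top",180,215,80,5)]),np.hstack([crop("scene",60,130,200,2),crop("top",330,130,200,2)])])
cv2.imwrite("pics/comp.png",im[:,:,::-1])
E
```

```text
(no output)
```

View pics/comp.png

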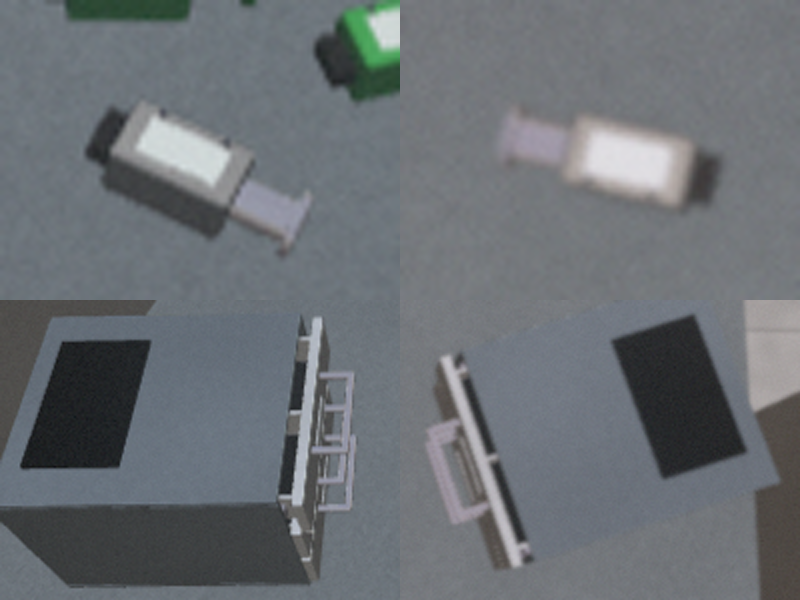

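The grey gauge is confirmed at scene (367,230) and top (225,246), with its stub toward the image left in the top view. The drawer is slightly ajar. Next I'll measure.

```bash
python3 - <<'E'
from h import *
import pickle
from scipy.optimize import least_squares
cs=pickle.load(open("c0.pkl","rb"))
S,T=cs["scene"],cs["top"]
s=lambda u,v,ou,ov,k,tx=0,ty=0:((u-tx+.5)/k-.5+ou,(v-ty+.5)/k-.5+ov)
sg=lambda u,v:s(u,v,330,200,5); tg=lambda u,v:s(u,v,180,215,5,400,0)
sc=lambda u,v:s(u,v,60,130,2,0,300); tc=lambda u,v:s(u,v,330,130,2,400,300)
lab=tri([(S,sg(185,150)),(T,tg(627,158))]); print("label",lab)
fl=tri([(S,sg(293,212)),(T,tg(510,133))]); print("flange",fl)
so=tri([(S,sg(105,135)),(T,tg(708,180))]); print("socket",so)
d=fl-so; print("yaw",np.degrees(np.arctan2(d[1],d[0])))
# cabinet
obs=[(S,sc(50,317),(.18,-.15,.238)),(S,sc(302,316),(-.18,-.15,.238)),(S,sc(277,503),(-.18,.15,.238)),(S,sc(0,505),(.18,.15,.238)),(S,sc(68,586),(.18,.15,0)),
(T,tc(781,484),(.18,-.15,.238)),(T,tc(533,562),(-.18,-.15,.238)),(T,tc(467,352),(-.18,.15,.238))]
# front -x; y right-handed
def W(p,q): 
    c,s_=np.cos(p[2]),np.sin(p[2]); return np.array([p[0]+c*q[0]-s_*q[1],p[1]+s_*q[0]+c*q[1],q[2]+p[3]])
f=lambda p:np.concatenate([proj(c,W(p,q))[0]-uv for c,uv,q in obs])
r=least_squares(f,[.55,-.5,-np.pi/2,0],loss="soft_l1");p=r.x;print("cab",p,np.degrees(p[2]));print(r.fun.reshape(-1,2).round(1).tolist())
h0=W(p,(-.18-.042,0,.211))
print("handle shut",h0,"out",-np.array([np.cos(p[2]),np.sin(p[2])]))
for a in(0,.01,.02):
  for e in(-.06,.06):
    P=W(p,(-.222-a,e,.211)); u=proj(S,P)[0];v=proj(T,P)[0]
    print(a,e,((u-[60,130])*2+[0,300]).round(),((v-[330,130])*2+[400,300]).round())
E
```

```text
label [0.46990096 0.11985557 0.05108712]
flange [0.48528944 0.18990528 0.04145144]
socket [0.45887642 0.07309798 0.02636224]
yaw 77.25829122272472
cab [ 0.61524408 -0.47899613 -1.26388981 -0.01072393] -72.4155520691904
[[-1.2, 0.5], [1.3, 0.1], [0.4, 0.9], [-10.7, 0.1], [-2.0, 0.1], [2.2, 1.0], [-1.1, 1.6], [-3.7, 1.0]]
handle shut [ 0.5481754  -0.26736959  0.20027607] out [-0.30211115  0.95327271]
0 -0.06 [331. 379.] [475. 511.]
0 0.06 [323. 453.] [448. 428.]
0.01 -0.06 [339. 379.] [468. 513.]
0.01 0.06 [331. 453.] [441. 430.]
0.02 -0.06 [346. 379.] [461. 516.]
0.02 0.06 [339. 453.] [434. 432.]
```

Request:
{"name": "send_rows", "arguments": {"series": "0 0 0 0 0 0.33 0;0 0 0 0 0 0.33 0;0 0 0 0 0 0.33 0;0 0 0 0 0 0.33 0;0 0 0 0 0 0.2 0"}}

```text
time_s: 0.65
ee_pos: [0.1925, -0.5952, 0.464]
eef_rot: [0.003, 0.988, 0.156, -0.0]
force: [0.3, 0.2, 0.8]
grip_width: 1.0
grip_force: 0.0
```

Request:
{"name": "send_rows", "arguments": {"series": "0 0 0 0.22 0.22 0 0;0 0 0 0.22 0.22 0 0;0 0 0 0.22 0.22 0 0;0 0 0 0.22 0.22 0 0;0 0 0 0.22 0.22 0 0"}}

```text
time_s: 1.15
ee_pos: [0.3582, -0.428, 0.459]
eef_rot: [-0.0, 0.988, 0.156, -0.0]
force: [-0.3, -1.0, -0.5]
grip_width: 0.996
grip_force: 0.0
```

Request:
{"name": "send_rows", "arguments": {"series": "0 0 0 0.22 0.22 0 0;0 0 0 0.22 0.22 0 0;0 0 0 0.22 0.22 0 0;0 0 0 0.22 0.22 0 0;0 0 0 0 0 0 0"}}

```text
time_s: 1.65
ee_pos: [0.4924, -0.293, 0.4589]
eef_rot: [-0.001, 0.987, 0.16, 0.001]
force: [-0.5, 0.1, -0.2]
grip_width: 1.006
grip_force: 0.0
```

```bash
python3 - <<'E'
from h import *
import pickle
c=shot("wrist"); pickle.dump(c,open("w1.pkl","wb")); save(c,"pics/w1.png")
s=env.read_state();print(s["ee_pos"],s["eef_rot"],s["joint_positions"].round(2),c["p"],c["R"].round(2).tolist())
E
```

```text
[ 0.49075669 -0.29520138  0.45887046] [-4.00370661e-04  9.87386476e-01  1.58327899e-01 -2.49413855e-04] [-0.74  0.28  1.21  0.    1.65  0.52] [ 0.55343064 -0.2725525   0.60220422] [[0.31, -0.92, -0.25], [-0.95, -0.3, -0.08], [-0.0, 0.26, -0.97]]
```

View pics/w1.png

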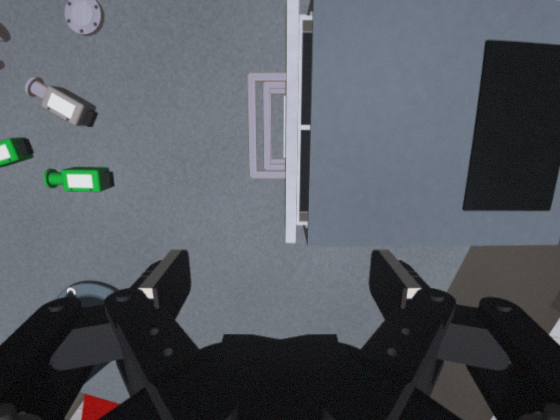

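The wrist view shows the top handle bar at column 251, rows 73–178, the drawer front's top edge at columns 287–298 and the cabinet front edge at column 312. The grey gauge is at (62,105). I'll take a second wrist view after a sideways shift for triangulation.

Request:
{"name": "send_rows", "arguments": {"series": "0 0 0 -0.1 0.3 0 0;0 0 0 -0.1 0.3 0 0;0 0 0 -0.1 0.3 0 0;0 0 0 0 0 0 0;0 0 0 0 0 0 0"}}

```text
time_s: 2.2
ee_pos: [0.4437, -0.163, 0.4598]
eef_rot: [0.001, 0.988, 0.156, 0.0]
force: [0.3, -0.5, -0.0]
grip_width: 1.002
grip_force: 0.0
```

```bash
python3 - <<'E'
from h import *
import pickle
c=shot("wrist"); pickle.dump(c,open("w2.pkl","wb")); save(c,"pics/w2.png")
s=env.read_state();print(s["ee_pos"],c["p"])
E
```

```text
[ 0.44416638 -0.16379948  0.45957805] [ 0.50489037 -0.14244084  0.60292383]
```

View pics/w2.png

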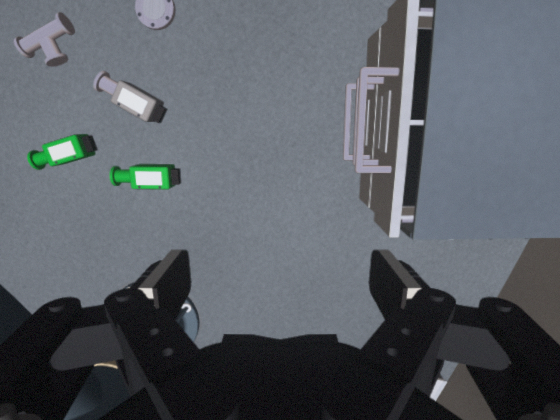

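```bash
python3 - <<'E'
from h import *
import pickle
a,b=pickle.load(open("w1.pkl","rb")),pickle.load(open("w2.pkl","rb"))
cs=pickle.load(open("c0.pkl","rb"));S,T=cs["scene"],cs["top"]
P={}
for n,u,v in [("h1",(251,75),(362,70)),("h2",(252,176),(360,170)),("cabcorner",(308,246),(415,239)),("dfront",(287,243),(391,237)),
 ("label",(61.5,106),(133.5,100.5)),("flangeTop",(37,88),(103,81)),("socket",(87,118),(157,112))]:
    P[n]=tri([(a,u),(b,v)]); print(n,P[n].round(4),"reproj",(proj(a,P[n])[0]-u).round(1), "top",proj(T,P[n])[0].round(1),"scene",proj(S,P[n])[0].round(1))
d=P["h2"]-P["h1"];print("bar len",np.linalg.norm(d),"bar ang",np.degrees(np.arctan2(d[1],d[0])))
# with assumed heights
for c,pp in((a,[(251,75),(252,176)]),(b,[(362,70),(360,170)])):
    q=[onz(c,x,.211+.005) for x in pp];e=q[1]-q[0];print("z=.216",q[0].round(4),q[1].round(4),((q[0]+q[1])/2).round(4),np.degrees(np.arctan2(e[1],e[0])),np.linalg.norm(e))
for c,x in((a,(61.5,106)),(b,(133.5,100.5))):print(onz(c,x,.044))
for c,x,y in((a,(308,246),(312,0)),(b,(415,239),(429,0))):
    q=onz(c,x,.238),onz(c,y,.238);e=q[1]-q[0];print("front edge",q[0],np.degrees(np.arctan2(e[1],e[0])))
for c,x,y in((a,(40,86),(79,111)),(b,(107,83),(152,108))):
    q=onz(c,x,.044),onz(c,y,.044)
# label yaw: segment label blob minAreaRect
for c,(u,v) in((a,(61,106)),(b,(133,100))):
    g=c["img"].min(axis=2);m=(g>185).astype(np.uint8);n,l,st,ce=cv2.connectedComponentsWithStats(m);k=l[v,u];
    pts=np.argwhere(l==k)[:,::-1].astype(np.float32);W=np.array([onz(c,p,.044)[:2] for p in pts],np.float32);print("label",len(pts),cv2.minAreaRect(W*1000),W.mean(0))
E
```

```text
h1 [ 0.5993 -0.219   0.2069] reproj [0. 0.] top [343.1 195.6] scene [233.2 206.3]
h2 [ 0.483  -0.2576  0.222 ] reproj [-0.  -0.5] top [358.6 237.7] scene [235.4 164.5]
cabcorner [ 0.4233 -0.3527  0.2437] reproj [-0.  -0.5] top [396.4 260. ] scene [210.2 135.1]
dfront [ 0.4133 -0.3281  0.2301] reproj [-0.  -0.3] top [386. 264.] scene [220.7 137.9]
label [0.4664 0.1157 0.0517] reproj [-0.1 -0.6] top [225.8 247.4] scene [365.  228.1]
flangeTop [0.4806 0.1952 0.0166] reproj [-0.4 -1.1] top [201.4 243.4] scene [388.8 245.2]
socket [0.4569 0.0786 0.0306] reproj [-0.2 -1.1] top [238.7 251.2] scene [352.2 225.8]
bar len 0.12356819066279079 bar ang -161.63583561663955
z=.216 [ 0.5983 -0.2202  0.216 ] [ 0.4813 -0.2576  0.216 ] [ 0.5398 -0.2389  0.216 ] -162.2860730246306 0.1228542283853959
z=.216 [ 0.5971 -0.2172  0.216 ] [ 0.4832 -0.2592  0.216 ] [ 0.5401 -0.2382  0.216 ] -159.7861011738564 0.12146701117847582
[0.46426732 0.12076248 0.044     ]
[0.46675677 0.11976147 0.044     ]
front edge [ 0.42059415 -0.35429004  0.238     ] 18.69214370948838
front edge [ 0.42272203 -0.35565141  0.238     ] 20.503105455571237
label 379 ((465.2024841308594, 122.61807250976562), (49.9614143371582, 26.32876968383789), 77.66664123535156) [0.465226   0.12260994]
label 432 ((465.7921447753906, 122.59680938720703), (50.741783142089844, 27.068788528442383), 77.56439208984375) [0.465846  0.1225557]
```

Request:
{"name": "send_rows", "arguments": {"series": "0 0 0 0.213 -0.166 0 0.6;0 0 0 0.213 -0.166 0 0.6;0 0 0 0.213 -0.166 0 0.6;0 0 0 0 0 -0.3 0.6;0 0 0 0 0 -0.3 0.6", "newtons": 30}}

```text
time_s: 2.75
ee_pos: [0.5421, -0.2415, 0.3681]
eef_rot: [0.002, 0.988, 0.154, 0.001]
force: [-0.1, -0.7, -1.7]
grip_width: 0.401
grip_force: 0.0
```

Request:
{"name": "send_rows", "arguments": {"series": "0 0 0 0 0 -0.3 0.6;0 0 0 0 0 -0.2 0.6;0 0 0 0 0 0 0.6;0 0 0 0 0 0 0.6"}}

```text
time_s: 3.15
ee_pos: [0.5406, -0.2392, 0.2941]
eef_rot: [0.0, 0.988, 0.155, -0.0]
force: [0.4, 0.6, 0.7]
grip_width: 0.401
grip_force: 0.0
```

```bash
python3 - <<'E'
from h import *
import pickle
s=env.read_state();c=shot("wrist"); pickle.dump(c,open("w3.pkl","wb")); save(c,"pics/w3.png")
print(s["ee_pos"],s["eef_rot"],s["grip_width"])
g=np.array(s["ee_pos"]);y=q2R(s["eef_rot"])[:,1];print("tool y",y)
print("TCP px",proj(c,g),"handle px",proj(c,[[.598,-.2185,.211],[.482,-.258,.211]]))
E
```

```text
[ 0.54059973 -0.23923712  0.29412843] [ 8.10934195e-06  9.87935761e-01  1.54864123e-01 -1.89024085e-04] 0.4013583214246946
tool y [ 3.05991614e-01 -9.52034207e-01 -4.25230804e-05]
TCP px [[280.78462652 254.29041193]] handle px [[277.54280803 129.68126723]
 [280.36595189 280.65625838]]
```

View pics/w3.png

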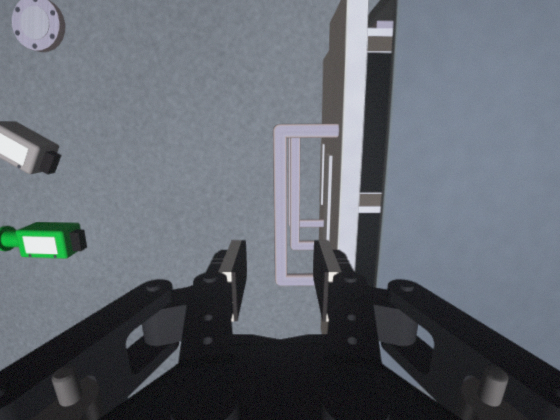

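Bar at column 281, rows 127–283, is centred between the fingers (pads at 240 and 318) and parallel to them, as predicted. I'll descend and grip.

Request:
{"name": "send_rows", "arguments": {"series": "0 0 0 0 0 -0.2 0.6;0 0 0 0 0 -0.2 0.6;0 0 0 0 0 -0.2 0.6;0 0 0 0 0 -0.06 0.6;0 0 0 0 0 0 0.6"}}

```text
time_s: 3.7
ee_pos: [0.5407, -0.238, 0.1959]
eef_rot: [0.0, 0.988, 0.156, 0.0]
force: [-0.9, -1.3, -0.1]
grip_width: 0.402
grip_force: 0.0
```

Request:
{"name": "send_rows", "arguments": {"series": "0 0 0 0 0 0 0.8;0 0 0 0 0 0 1;0 0 0 0 0 0 1;0 0 0 0 0 0 1;0 0 0 0 0 0 1", "newtons": 30}}

```text
time_s: 4.2
ee_pos: [0.5418, -0.2386, 0.1977]
eef_rot: [0.002, 0.988, 0.156, 0.002]
force: [-0.3, -0.8, 5.6]
grip_width: 0.099
grip_force: 29.7
```

Request:
{"name": "send_rows", "arguments": {"series": "0 0 0 -0.01 0.032 0 1;0 0 0 -0.02 0.063 0 1;0 0 0 -0.041 0.127 0 1;0 0 0 -0.041 0.127 0 1;0 0 0 -0.041 0.127 0 1"}}

```text
time_s: 4.7
ee_pos: [0.5183, -0.1674, 0.1977]
eef_rot: [0.003, 0.988, 0.156, 0.002]
force: [-0.4, -3.9, 8.9]
grip_width: 0.099
grip_force: 30.1
```

Request:
{"name": "send_rows", "arguments": {"series": "0 0 0 -0.041 0.127 0 1;0 0 0 -0.041 0.127 0 1;0 0 0 -0.041 0.127 0 1;0 0 0 -0.041 0.127 0 1;0 0 0 -0.02 0.063 0 1"}}

```text
time_s: 5.2
ee_pos: [0.4894, -0.0798, 0.1976]
eef_rot: [0.001, 0.988, 0.157, 0.001]
force: [-3.1, -3.3, 12.4]
grip_width: 0.103
grip_force: 30.4
```

Request:
{"name": "send_rows", "arguments": {"series": "0 0 0 -0.02 0.063 0 1;0 0 0 -0.02 0.063 0 1;0 0 0 -0.01 0.032 0 1;0 0 0 0 0 0 1;0 0 0 0 0 0 1"}}

```text
time_s: 5.7
ee_pos: [0.4816, -0.0563, 0.1976]
eef_rot: [0.0, 0.988, 0.156, 0.0]
force: [-5.3, 0.1, 14.2]
grip_width: 0.101
grip_force: 30.8
```

Request:
{"name": "send_rows", "arguments": {"series": "0 0 0 0 0 0.02 0.85;0 0 0 0 0 0 0.6;0 0 0 0 0 0 0.6;0 0 0 0 0 0.1 0.6;0 0 0 0 0 0.2 0.6"}}

```text
time_s: 6.2
ee_pos: [0.4803, -0.0559, 0.2415]
eef_rot: [-0.002, 0.988, 0.156, -0.003]
force: [0.2, -0.4, 0.5]
grip_width: 0.401
grip_force: 0.0
```

Request:
{"name": "send_rows", "arguments": {"series": "0 0 0 0 0 0.3 0.6;0 0 0 0 0 0.3 0.6;0 0 0 0 0 0.3 0.3;0 0 0 0 0 0.3 0;0 0 0 0 0 0.3 0"}}

```text
time_s: 6.7
ee_pos: [0.4817, -0.0563, 0.4698]
eef_rot: [-0.0, 0.988, 0.156, -0.0]
force: [1.4, -0.4, -0.3]
grip_width: 0.892
grip_force: 0.0
```

```bash
python3 - <<'E'
from h import *
import pickle
s=env.read_state();w=shot("wrist");t=shot("top");pickle.dump((w,t),open("o1.pkl","wb"))
print(s["ee_pos"],s["eef_rot"],s["force"])
im=np.hstack([cv2.resize(w["img"],(400,300)),cv2.resize(t["img"][120:270,300:500],(400,300),interpolation=cv2.INTER_CUBIC)])
cv2.imwrite("pics/o1.png",im[:,:,::-1])
E
```

```text
[ 0.48166583 -0.05634346  0.46977738] [-2.84806473e-04  9.87797000e-01  1.55746358e-01 -2.76836501e-04] [ 1.35309809 -0.3739611  -0.30062638]
```

View pics/o1.png

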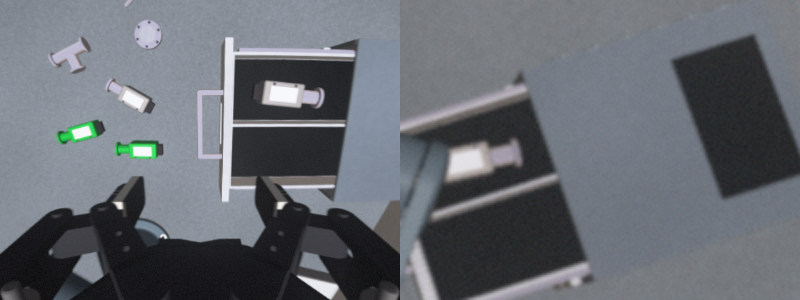

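The drawer is open, with the spare in the +y bay (290,95) and the empty bay at (285,152) in the left tile. One more wrist view a step aside will let me triangulate the bay and re-measure the gauge.

Request:
{"name": "send_rows", "arguments": {"series": "0 0 0 -0.05 0.3 0 0.25;0 0 0 -0.05 0.3 0 0.25;0 0 0 0 0 0 0.25;0 0 0 0 0 0 0.25"}}

```text
time_s: 7.2
ee_pos: [0.4667, 0.0342, 0.4675]
eef_rot: [0.0, 0.988, 0.157, -0.001]
force: [-1.0, -0.1, 0.6]
grip_width: 0.75
grip_force: 0.0
```

```bash
python3 - <<'E'
from h import *
import pickle
s=env.read_state();w2=shot("wrist");pickle.dump(w2,open("o2.pkl","wb"));w,t=pickle.load(open("o1.pkl","rb"))
print(s["ee_pos"],s["eef_rot"],s["grip_width"])
im=np.hstack([cv2.resize(c["img"][o[1]:o[1]+200,o[0]:o[0]+133],(399,600),interpolation=cv2.INTER_CUBIC) for c,o in((w,(300,90)),(w2,(380,90)))])
im=np.hstack([cv2.resize(c["img"][90:290,o:o+200],(400,400),interpolation=cv2.INTER_CUBIC) for c,o in((w,300),(w2,360))])
cv2.imwrite("pics/o2.png",im[:,:,::-1])
for c in(w,w2):
    P=proj(c,[.4655,.1225,.044])[0].round().astype(int)
    g=c["img"].min(axis=2);m=(g>185).astype(np.uint8);n,l,st,ce=cv2.connectedComponentsWithStats(m);k=l[P[1],P[0]];
    pts=np.argwhere(l==k)[:,::-1].astype(np.float32);W=np.array([onz(c,p,.044)[:2] for p in pts],np.float32);print("label",len(pts),cv2.minAreaRect(W*1000),ce[k])
    if c is w: c1=ce[k]
    else: print(tri([(w,c1),(w2,ce[k])]))
E
```

```text
[0.46669517 0.03415966 0.46748177] [ 5.33348542e-05  9.87606428e-01  1.56949227e-01 -6.93840366e-04] 0.7501403086514933
label 736 ((465.3589172363281, 122.99009704589844), (69.29000091552734, 37.57330322265625), 78.17786407470703) [186.21603261 138.60054348]
label 695 ((465.842041015625, 121.44406127929688), (68.056640625, 36.39026641845703), 77.32801055908203) [235.65179856 145.49496403]
[0.46740884 0.1196918  0.054276  ]
```

View pics/o2.png

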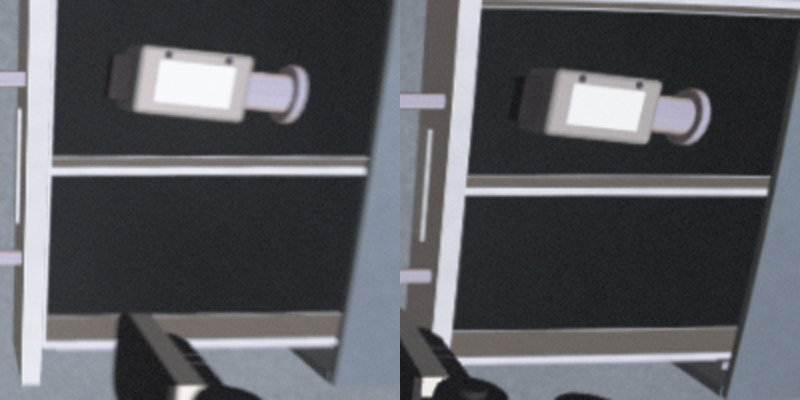

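```bash
python3 - <<'E'
from h import *
import pickle
a=pickle.load(open("o1.pkl","rb"))[0];b=pickle.load(open("o2.pkl","rb"))
A=lambda u,v:((u+.5)/2-.5+300,(v+.5)/2-.5+90); B=lambda u,v:((u+.5)/2-.5+360,(v+.5)/2-.5+90)
Q={}
for n,u,v in [("div/front",(51,172),(67,192)),("outer/front",(46,346),(53,361)),("floor corner",(48,315),(56,330)),("drawer front top in, low end",(42,384),(40,399)),
  ("divider at cab",(366,172),(369,193)),("front top, divider",(50,172),(66,192))]:
    Q[n]=tri([(a,A(*u)),(b,B(*v))]);print(n,Q[n].round(4))
out=np.array([-.309,.951]);cy=np.array([.951,.309])
H=np.array([.4817,-.0563]);bay=H-out*.161-cy*.063;print("bay calc",bay)
# divider lines & outer wall at z=floor+45=.213
for c,f in((a,A),(b,B)):
    pts=[(51,172),(366,172),(46,346),(338,342)] if c is a else [(67,192),(369,193),(53,361),(336,356)]
    W=[onz(c,f(*p),.213)[:2] for p in pts]
    for w in W: print((w-H)@-out,(w-H)@cy,end=" | ")
    print(np.degrees(np.arctan2(*(W[1]-W[0])[::-1])),np.degrees(np.arctan2(*(W[3]-W[2])[::-1])))
    W=[onz(c,f(*p),.168)[:2] for p in ([(48,315),(342,313)] if c is a else [(56,330),(340,327)])]
    for w in W: print("floor edge",(w-H)@-out,(w-H)@cy)
E
```

```text
div/front [ 0.4998 -0.1125  0.2214]
outer/front [ 0.3846 -0.1503  0.2271]
floor corner [ 0.406  -0.1444  0.2237]
drawer front top in, low end [ 0.3451 -0.1646  0.2065]
divider at cab [ 0.5662 -0.3117  0.2264]
front top, divider [ 0.4996 -0.1119  0.2213]
bay calc [ 0.471536 -0.228878]
0.060216032741344516 -0.002074110309088613 | 0.2783180792484882 -0.0013083120814389828 | 0.06148517234285178 -0.12954655235620433 | 0.27952339687577704 -0.1286088597936643 | -71.79874972963016 -71.7535213828348
floor edge 0.06899627864183208 -0.12437075391521381
floor edge 0.3098493729817558 -0.12455745715762612
0.062292153643907985 -0.0013611113994105154 | 0.2816457551249087 -0.0007233323785330207 | 0.06486520989282443 -0.12737022321976083 | 0.2853979535414929 -0.12677923282822728 | -71.83333619308306 -71.84638278829927
floor edge 0.08219010067328575 -0.12316718558870479
floor edge 0.32515452891992497 -0.12338789368119787
```

Request:
{"name": "send_rows", "arguments": {"series": "0 0 0.0473 0 0.2 0 0.25;0 0 0.0473 0 0.2 0 0.25;0 0 0.0473 -0.008 0.187 0 0.25;0 0 0.0473 0 0 -0.3 0.25;0 0 0.0473 0 0 -0.3 0.25"}}

```text
time_s: 7.75
ee_pos: [0.4674, 0.121, 0.3779]
eef_rot: [0.001, 0.862, 0.506, 0.002]
force: [1.0, 0.4, -0.5]
grip_width: 0.75
grip_force: 0.0
```

Request:
{"name": "send_rows", "arguments": {"series": "0 0 0.0473 0 0 -0.3 0.25;0 0 0.0473 0 0 -0.3 0.25;0 0 0 0 0 -0.3 0.25;0 0 0 0 0 -0.3 0.25;0 0 0 0 0 -0.3 0.25"}}

```text
time_s: 8.25
ee_pos: [0.4665, 0.12, 0.1513]
eef_rot: [0.0, 0.78, 0.625, 0.0]
force: [1.3, -0.0, -0.7]
grip_width: 0.748
grip_force: 0.0
```

Request:
{"name": "send_rows", "arguments": {"series": "0 0 0 0 0 -0.2 0.25;0 0 0 0 0 0 0.25;0 0 0 0 0 0 0.25"}}

```text
time_s: 8.55
ee_pos: [0.4665, 0.1205, 0.123]
eef_rot: [-0.0, 0.78, 0.625, -0.0]
force: [0.1, -0.3, 0.4]
grip_width: 0.749
grip_force: 0.0
```

```bash
python3 - <<'E'
from h import *
s=env.read_state();c=shot("wrist"); save(c,"pics/g1.png")
y=q2R(s["eef_rot"])[:,1];print(s["ee_pos"],np.degrees(np.arctan2(y[1],y[0])),s["joint_positions"].round(2),s["force"])
for z in(.044,.022): print(proj(c,[.4655,.1225,z]))
E
```

```text
[0.46647601 0.12047952 0.12303933] -12.5719134904684 [ 0.02  0.51  1.89 -0.    0.74  0.24] [ 0.06896639 -0.32772985  0.39821044]
[[279.23328076 210.51000579]]
[[279.314263   203.27378179]]
```

View pics/g1.png

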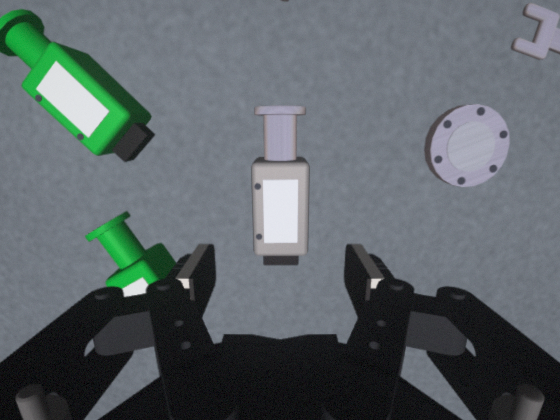

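The gauge is centred and aligned (label centre at (280,211), fingers at 212 and 345), and both greens are clear of them. I'll descend and grip.

Request:
{"name": "send_rows", "arguments": {"series": "0 0 0 -0.006 0.013 -0.25 0.25;0 0 0 0 0 -0.25 0.25;0 0 0 0 0 -0.2 0.25;0 0 0 0 0 -0.08 0.25;0 0 0 0 0 0 0.25", "newtons": 40}}

```text
time_s: 9.1
ee_pos: [0.4658, 0.1233, 0.0065]
eef_rot: [0.0, 0.78, 0.626, 0.0]
force: [-0.6, -0.8, -0.5]
grip_width: 0.749
grip_force: 0.0
```

Request:
{"name": "send_rows", "arguments": {"series": "0 0 0 0 0 0 0.4;0 0 0 0 0 0 0.7;0 0 0 0 0 0 1;0 0 0 0 0 0 1;0 0 0 0 0 0 1"}}

```text
time_s: 9.6
ee_pos: [0.4667, 0.1234, 0.0082]
eef_rot: [0.001, 0.78, 0.626, 0.002]
force: [1.3, -0.4, 8.0]
grip_width: 0.511
grip_force: 42.1
```

Request:
{"name": "send_rows", "arguments": {"series": "0 0 0 0 0 0.1 1;0 0 0 0 0 0.2 1;0 0 0 0 0 0.2 1;0 0 0 0 0 0 1"}}

```text
time_s: 10.0
ee_pos: [0.4673, 0.1236, 0.0848]
eef_rot: [0.002, 0.78, 0.626, 0.003]
force: [1.3, 0.3, -3.8]
grip_width: 0.511
grip_force: 42.1
```

Request:
{"name": "send_rows", "arguments": {"series": "0 0 0 0 0 0.3 1;0 0 0 0 0 0.3 1;0 0 0 0 0 0.3 1;0 0 0 0 0 0.3 1;0 0 0 0 0 0.3 1"}}

```text
time_s: 10.5
ee_pos: [0.4636, 0.1234, 0.3071]
eef_rot: [-0.001, 0.78, 0.626, -0.001]
force: [1.5, -0.5, -3.8]
grip_width: 0.507
grip_force: 42.9
```

Request:
{"name": "send_rows", "arguments": {"series": "0 0 0.034 0 -0.2 0.1 1;0 0 0.034 0 -0.3 0 1;0 0 0.034 0 -0.3 0 1;0 0 0.034 0 -0.3 0 1;0 0 0.034 0.027 -0.3 0 1"}}

```text
time_s: 11.0
ee_pos: [0.4675, -0.0876, 0.3202]
eef_rot: [-0.001, 0.585, 0.811, -0.0]
force: [0.8, -0.4, -2.9]
grip_width: 0.513
grip_force: 43.0
```

Request:
{"name": "send_rows", "arguments": {"series": "0 0 0 0 -0.3 0 1;0 0 0 0 -0.3 0 1;0 0 0 0 -0.2 0 1;0 0 0 0 -0.15 0 1;0 0 0 0 0 0 1"}}

```text
time_s: 11.5
ee_pos: [0.4686, -0.232, 0.3198]
eef_rot: [-0.001, 0.588, 0.809, -0.001]
force: [-0.8, 0.3, -3.2]
grip_width: 0.51
grip_force: 43.0
```

```bash
python3 - <<'E'
from h import *
s=env.read_state();c=shot("wrist"); t=shot("top")
im=np.hstack([c["img"][:,:],cv2.resize(t["img"][130:270,320:400],(240,420),interpolation=cv2.INTER_CUBIC)])
cv2.imwrite("pics/b1.png",im[:,:,::-1])
y=q2R(s["eef_rot"])[:,1];print(s["ee_pos"],np.degrees(np.arctan2(y[1],y[0])),s["joint_positions"].round(2),s["force"],s["grip_width"])
H=np.array([.4817,-.0563]);out=np.array([-.3123,.95]);cy=np.array([.95,.3123]);d=np.array(s["ee_pos"][:2])-H;print("rel handle in,y",-d@out,d@cy,"want .161,-.063")
E
```

```text
[ 0.46855528 -0.23198088  0.31982894] 17.905103892977873 [-0.67  0.29  1.57 -0.    1.28 -0.99] [-0.75995279  0.34049064 -3.20224276] 0.5102584806221099
rel handle in,y 0.16279173661647756 -0.06735262275194032 want .161,-.063
```

View pics/b1.png

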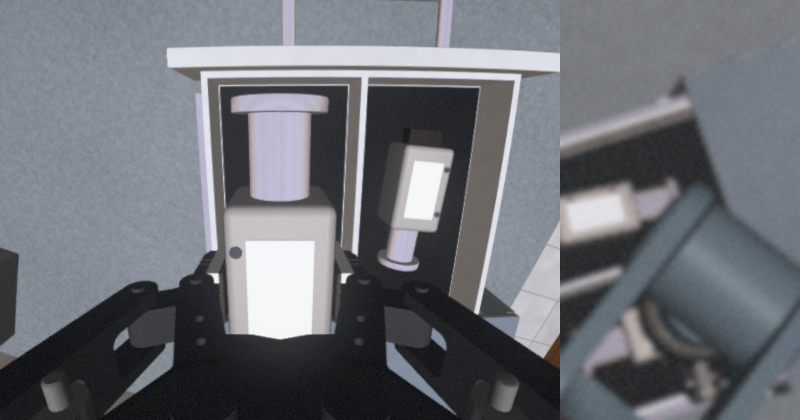

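Request:
{"name": "send_rows", "arguments": {"series": "0 0 0 0.027 0.02 -0.15 1;0 0 0 0 0 -0.25 1;0 0 0 0 0 -0.25 1;0 0 0 0 0 -0.15 1;0 0 0 0 0 0 1"}}

```text
time_s: 12.1
ee_pos: [0.4705, -0.2227, 0.1979]
eef_rot: [-0.005, 0.586, 0.81, 0.0]
force: [-0.5, 1.3, -3.9]
grip_width: 0.511
grip_force: 42.9
```

Request:
{"name": "send_rows", "arguments": {"series": "0 0 0 0 0 -0.03 1;0 0 0 0 0 -0.02 1;0 0 0 0 0 0 1"}}

```text
time_s: 12.4
ee_pos: [0.4737, -0.2262, 0.1948]
eef_rot: [0.001, 0.587, 0.81, -0.0]
force: [-0.6, -0.2, -3.3]
grip_width: 0.51
grip_force: 43.0
```

Request:
{"name": "send_rows", "arguments": {"series": "0 0 0 0 0 -0.03 1;0 0 0 0 0 -0.02 1;0 0 0 0 0 0 1"}}

```text
time_s: 12.7
ee_pos: [0.4729, -0.226, 0.1861]
eef_rot: [-0.0, 0.587, 0.81, 0.0]
force: [0.7, 0.5, -3.9]
grip_width: 0.508
grip_force: 43.0
```

Request:
{"name": "send_rows", "arguments": {"series": "0 0 0 0 0 -0.015 1;0 0 0 0 0 0 1"}}

```text
time_s: 12.9
ee_pos: [0.473, -0.226, 0.1838]
eef_rot: [-0.0, 0.587, 0.81, 0.0]
force: [-0.9, -0.2, -4.1]
grip_width: 0.509
grip_force: 43.0
```

Request:
{"name": "send_rows", "arguments": {"series": "0 0 0 0 0 -0.015 1;0 0 0 0 0 0 1"}}

```text
time_s: 13.1
ee_pos: [0.473, -0.226, 0.1815]
eef_rot: [-0.0, 0.587, 0.81, 0.0]
force: [-0.1, -0.3, -2.6]
grip_width: 0.51
grip_force: 43.0
```

Request:
{"name": "send_rows", "arguments": {"series": "0 0 0 0 0 -0.013 1;0 0 0 0 0 0 1"}}

```text
time_s: 13.3
ee_pos: [0.473, -0.226, 0.1796]
eef_rot: [-0.0, 0.587, 0.81, 0.0]
force: [-0.4, -0.1, -4.0]
grip_width: 0.508
grip_force: 43.0
```

Request:
{"name": "send_rows", "arguments": {"series": "0 0 0 0 0 -0.01 1;0 0 0 0 0 0 1"}}

```text
time_s: 13.5
ee_pos: [0.4731, -0.226, 0.1782]
eef_rot: [-0.0, 0.587, 0.81, -0.0]
force: [0.0, 0.4, -2.8]
grip_width: 0.509
grip_force: 43.0
```

Request:
{"name": "send_rows", "arguments": {"series": "0 0 0 0 0 -0.01 1;0 0 0 0 0 0 1"}}

```text
time_s: 13.7
ee_pos: [0.473, -0.226, 0.1767]
eef_rot: [-0.0, 0.587, 0.81, -0.0]
force: [-0.4, -0.0, -2.8]
grip_width: 0.509
grip_force: 43.0
```

Request:
{"name": "send_rows", "arguments": {"series": "0 0 0 0 0 -0.01 1;0 0 0 0 0 0 1"}}

```text
time_s: 13.9
ee_pos: [0.4731, -0.226, 0.1752]
eef_rot: [-0.0, 0.587, 0.81, 0.0]
force: [-1.3, -0.6, -2.8]
grip_width: 0.505
grip_force: 43.0
```

Request:
{"name": "send_rows", "arguments": {"series": "0 0 0 0 0 -0.01 1;0 0 0 0 0 0 1"}}

```text
time_s: 14.1
ee_pos: [0.4733, -0.2263, 0.1743]
eef_rot: [0.0, 0.587, 0.81, -0.0]
force: [-0.6, 0.2, -0.1]
grip_width: 0.51
grip_force: 43.3
```

Force has gone from −3 to 0, so contact has begun. I'll settle it a touch more and then release.

Request:
{"name": "send_rows", "arguments": {"series": "0 0 0 0 0 -0.007 1;0 0 0 0 0 0 1"}}

```text
time_s: 14.3
ee_pos: [0.4734, -0.2264, 0.1742]
eef_rot: [0.001, 0.587, 0.81, -0.0]
force: [-3.2, 1.1, 7.1]
grip_width: 0.511
grip_force: 44.2
```

Request:
{"name": "send_rows", "arguments": {"series": "0 0 0 0 0 0 0.47;0 0 0 0 0 0 0.44;0 0 0 0 0 0 0.38;0 0 0 0 0 0 0.28;0 0 0 0 0 0 0.25", "newtons": 20}}

```text
time_s: 14.8
ee_pos: [0.4732, -0.2261, 0.1727]
eef_rot: [-0.0, 0.587, 0.81, 0.0]
force: [0.3, 0.4, 0.5]
grip_width: 0.75
grip_force: 0.0
```

Request:
{"name": "send_rows", "arguments": {"series": "0 0 0 0 0 0.1 0.25;0 0 0 0 0 0.2 0.25;0 0 0 0 0 0.3 0.25;0 0 0 0 0 0.3 0.25;0 0 0 0 0 0.3 0.25"}}

```text
time_s: 15.3
ee_pos: [0.4728, -0.2258, 0.3544]
eef_rot: [-0.0, 0.587, 0.81, 0.0]
force: [1.7, -0.7, -1.1]
grip_width: 0.748
grip_force: 0.0
```

Request:
{"name": "send_rows", "arguments": {"series": "0 0 -0.0475 0.02 0.2 0.3 0.4;0 0 -0.0475 0.02 0.3 0.3 0.6;0 0 -0.0475 0.01 0.3 0 0.6;0 0 -0.0475 0.01 0.3 0 0.6;0 0 -0.0475 0 0.031 0 0.6"}}

```text
time_s: 15.8
ee_pos: [0.4807, -0.0695, 0.4303]
eef_rot: [-0.001, 0.837, 0.547, 0.001]
force: [-0.3, -0.7, -0.0]
grip_width: 0.396
grip_force: 0.0
```

Request:
{"name": "send_rows", "arguments": {"series": "0 0 -0.0475 0 0 0 0.6;0 0 -0.0475 0 0 0 0.6;0 0 -0.0475 0 0 0 0.6;0 0 -0.0475 0 0 0 0.6;0 0 -0.0475 0 0 0 0.6"}}

```text
time_s: 16.3
ee_pos: [0.4812, -0.0736, 0.4294]
eef_rot: [-0.0, 0.979, 0.202, -0.0]
force: [-0.3, -0.2, -0.0]
grip_width: 0.399
grip_force: 0.0
```

Request:
{"name": "send_rows", "arguments": {"series": "0 0 -0.0245 0 0 0 0.6;0 0 0 0 0 0 0.6;0 0 0 0 0 0 0.6"}}

```text
time_s: 16.6
ee_pos: [0.4812, -0.0737, 0.4295]
eef_rot: [-0.0, 0.986, 0.168, -0.0]
force: [0.8, -0.3, -0.5]
grip_width: 0.398
grip_force: 0.0
```

```bash
python3 - <<'E'
from h import *
s=env.read_state();c=shot("wrist"); save(c,"pics/c1.png")
y=q2R(s["eef_rot"])[:,1];print(s["ee_pos"],np.degrees(np.arctan2(y[1],y[0])),s["force"],s["grip_width"])
print(proj(c,[[.4817,-.0563,.211],[.4817,-.0563,.193]]))
E
```

```text
[ 0.48122414 -0.07367898  0.42953081] -70.67929966717564 [ 0.78657112 -0.25372994 -0.46513944] 0.39831304217763686
[[266.90667631 174.32331293]
 [267.50198314 172.04945926]]
```

View pics/c1.png

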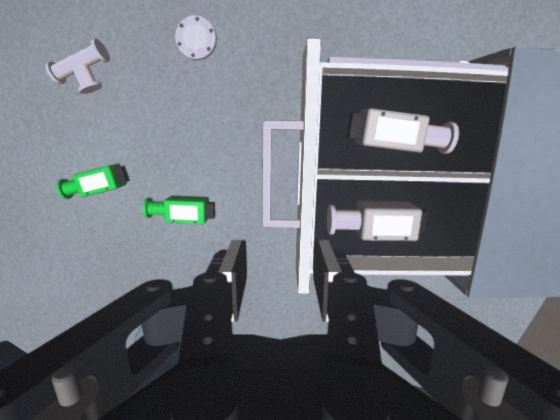

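The gauge lies flat in the empty bay at (380,222), with the spare at (400,130). The bar is at column 267, rows 122–227, where I left it. I'll re-grip the handle to close.

Request:
{"name": "send_rows", "arguments": {"series": "0 0 -0.007 0.003 0.116 0 0.6;0 0 0 0 0 -0.3 0.6;0 0 0 0 0 -0.3 0.6;0 0 0 0 0 -0.3 0.6;0 0 0 0 0 -0.3 0.6", "newtons": 30}}

```text
time_s: 17.15
ee_pos: [0.4819, -0.0563, 0.2485]
eef_rot: [0.0, 0.988, 0.157, 0.001]
force: [0.6, 0.2, -0.5]
grip_width: 0.399
grip_force: 0.0
```

Request:
{"name": "send_rows", "arguments": {"series": "0 0 0 0 0 -0.2 0.6;0 0 0 0 0 -0.15 0.6;0 0 0 0 0 0 0.6;0 0 0 0 0 0 0.6"}}

```text
time_s: 17.55
ee_pos: [0.4822, -0.0565, 0.1974]
eef_rot: [-0.0, 0.988, 0.156, -0.0]
force: [-0.1, -0.3, 0.5]
grip_width: 0.399
grip_force: 0.0
```

Request:
{"name": "send_rows", "arguments": {"series": "0 0 0 0 0 0 0.8;0 0 0 0 0 0 1;0 0 0 0 0 0 1;0 0 0 0 0 0 1;0 0 0 0 0 0 1"}}

```text
time_s: 18.05
ee_pos: [0.4829, -0.0565, 0.1987]
eef_rot: [0.001, 0.988, 0.156, 0.002]
force: [0.7, -0.0, 7.0]
grip_width: 0.102
grip_force: 29.6
```

Request:
{"name": "send_rows", "arguments": {"series": "0 0 0 0.006 -0.019 0 1;0 0 0 0.013 -0.038 0 1;0 0 0 0.025 -0.076 0 1;0 0 0 0.025 -0.076 0 1;0 0 0 0.025 -0.076 0 1"}}

```text
time_s: 18.55
ee_pos: [0.4969, -0.099, 0.1987]
eef_rot: [0.0, 0.988, 0.156, 0.001]
force: [-0.7, 2.6, 6.4]
grip_width: 0.1
grip_force: 29.7
```

Request:
{"name": "send_rows", "arguments": {"series": "0 0 0 0.025 -0.076 0 1;0 0 0 0.025 -0.076 0 1;0 0 0 0.025 -0.076 0 1;0 0 0 0.025 -0.076 0 1;0 0 0 0.025 -0.076 0 1"}}

```text
time_s: 19.05
ee_pos: [0.5157, -0.1561, 0.1988]
eef_rot: [0.0, 0.988, 0.156, 0.002]
force: [0.8, 2.7, 5.1]
grip_width: 0.099
grip_force: 29.7
```

Request:
{"name": "send_rows", "arguments": {"series": "0 0 0 0.025 -0.076 0 1;0 0 0 0.025 -0.076 0 1;0 0 0 0.025 -0.076 0 1;0 0 0 0.025 -0.076 0 1;0 0 0 0.025 -0.076 0 1"}}

```text
time_s: 19.55
ee_pos: [0.5345, -0.213, 0.1988]
eef_rot: [0.0, 0.988, 0.156, 0.001]
force: [1.1, 1.7, 5.0]
grip_width: 0.1
grip_force: 29.7
```

Request:
{"name": "send_rows", "arguments": {"series": "0 0 0 0.025 -0.076 0 1;0 0 0 0.019 -0.057 0 1;0 0 0 0.013 -0.038 0 1;0 0 0 0.006 -0.019 0 1;0 0 0 0 0 0 1"}}

```text
time_s: 20.05
ee_pos: [0.5443, -0.2427, 0.1988]
eef_rot: [0.002, 0.988, 0.156, 0.002]
force: [1.0, 0.1, 4.3]
grip_width: 0.1
grip_force: 29.6
```

Request:
{"name": "send_rows", "arguments": {"series": "0 0 0 0.006 -0.019 0 1;0 0 0 0.006 -0.019 0 1;0 0 0 0.006 -0.019 0 1;0 0 0 0 0 0 1"}}

```text
time_s: 20.45
ee_pos: [0.547, -0.2507, 0.1988]
eef_rot: [0.001, 0.988, 0.156, 0.002]
force: [1.1, 0.4, 5.4]
grip_width: 0.1
grip_force: 29.7
```

Request:
{"name": "send_rows", "arguments": {"series": "0 0 0 0.004 -0.013 0 1;0 0 0 0.004 -0.013 0 1;0 0 0 0 0 0 1"}}

```text
time_s: 20.75
ee_pos: [0.5476, -0.2528, 0.1988]
eef_rot: [-0.001, 0.988, 0.156, 0.001]
force: [1.2, 4.4, 7.3]
grip_width: 0.098
grip_force: 29.9
```

Request:
{"name": "send_rows", "arguments": {"series": "0 0 0 0.004 -0.013 0 1;0 0 0 0 0 0 1;0 0 0 0 0 0 1"}}

```text
time_s: 21.05
ee_pos: [0.5476, -0.2528, 0.1987]
eef_rot: [-0.002, 0.988, 0.156, 0.001]
force: [-1.1, 7.4, 9.2]
grip_width: 0.099
grip_force: 30.1
```

Request:
{"name": "send_rows", "arguments": {"series": "0 0 0 0.004 -0.013 0 1;0 0 0 0 0 0 1;0 0 0 0 0 0 1"}}

```text
time_s: 21.35
ee_pos: [0.5476, -0.2529, 0.1988]
eef_rot: [-0.004, 0.988, 0.156, 0.0]
force: [0.3, 12.0, 11.6]
grip_width: 0.104
grip_force: 30.4
```

It has stalled against the stop at 15 mm past the ajar position, with force rising. I'll relax, release and lift.

Request:
{"name": "send_rows", "arguments": {"series": "0 0 0 -0.005 0.016 0 1;0 0 0 0 0 0 0.85;0 0 0 0 0 0 0.6;0 0 0 0 0 0 0.6;0 0 0 0 0 0.1 0.6"}}

```text
time_s: 21.85
ee_pos: [0.5456, -0.2552, 0.2099]
eef_rot: [-0.002, 0.988, 0.156, -0.002]
force: [-0.3, -0.4, 0.0]
grip_width: 0.403
grip_force: 0.0
```

Request:
{"name": "send_rows", "arguments": {"series": "0 0 0 0 0 0.2 0.6;0 0 0 0 0 0.3 0.6;0 0 0 0 0 0.3 0.6;0 0 0 0 0 0.3 0.6;0 0 0 0 0 0.3 0.6"}}

```text
time_s: 22.35
ee_pos: [0.5467, -0.256, 0.4236]
eef_rot: [0.0, 0.988, 0.156, -0.0]
force: [0.8, -0.1, 0.5]
grip_width: 0.405
grip_force: 0.0
```

Request:
{"name": "send_rows", "arguments": {"series": "0 0 0 -0.1 0.2 0.1 0.6;0 0 0 -0.1 0.2 0 0.6;0 0 0 0 0 0 0.6;0 0 0 0 0 0 0.6"}}

```text
time_s: 22.75
ee_pos: [0.5169, -0.1956, 0.4372]
eef_rot: [0.0, 0.988, 0.156, 0.0]
force: [-0.0, -0.3, -0.5]
grip_width: 0.402
grip_force: 0.0
```

```bash
python3 - <<'E'
from h import *
s=env.read_state();c=shot("wrist");t=shot("scene")
print(s["ee_pos"],s["force"])
im=np.hstack([cv2.resize(c["img"],(400,300)),cv2.resize(t["img"][130:280,60:260],(400,300),interpolation=cv2.INTER_CUBIC)])
cv2.imwrite("pics/end.png",im[:,:,::-1])
E
```

```text
[ 0.51694074 -0.19561713  0.43724788] [-0.03433701 -0.28004396 -0.5197913 ]
```

View pics/end.png

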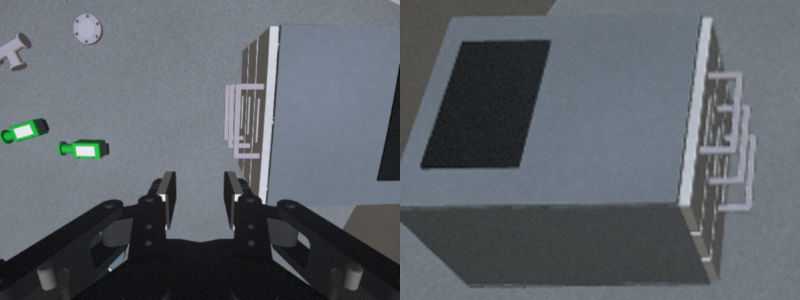

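The picture shows the drawer shut flush: there is no gap at the front edge (270,110) in the left tile, and none at (695,110) in the right. Everything else on the bench is untouched.

```bash
python3 -c "
from bench import env
print(env.hand_in())"
```

```text
the job is handed in; nothing more can be done
None
```

The gauge was set down softly and flat in the empty bay beside the spare, the top drawer was eased fully shut, and the job is handed in at about 23 s; the tee, blank flange and spanner were not touched.

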